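Move the hot lunch carrier and set the push-push warmer buttons

ROBOT

A 6-joint arm with a two-finger parallel gripper is mounted at the origin on the work surface. World frame = base frame: x ahead of the robot, y to its left, z up, the work surface at z = 0. Lengths are in m, angles in rad, forces in N, time in s.
With the tool pointing down it reaches from about 0.325 to 1 m from the base axis. Payload 5.1 kg.
Tool frame: the origin (TCP) lies on the front face of the gripper's body, between the roots of the fingers; the fingertips stand 73 mm ahead of it and the grasp point (between the pads) lies 54 mm ahead of it; x points along the fingers, y is the direction in which the jaws open and shut, and the axes are right-handed (so a half turn about x gives the same grasp; the last joint's range is limited). The gripper opens to 85 mm and grips with 20 to 120 N. Pads are 22 mm wide; open, the fingers measure 114 mm over their backs; the gripper's body (76 mm by 85 mm) begins 54 mm behind the grasp point. The pads swing forward as they close: fully open they stand 13 mm farther back than shut.
Start: joints at [-0.083, 0.124, 1.65, -0, 1.367, -0.083], TCP at [0.65, -0, 0.304] pointing down, gripper open.
Joint ranges: [-2.61, 2.61], [-1.02, 2.33], [0.03, 2.71], [-1.35, 4.49], [0.32, 2.68], [-2.91, 2.91]. Speed limits (rad/s): [2.57, 2.57, 3.14, 3.14, 3.14, 3.14].

INTERFACE

Orientations are given as a unit quaternion [w, x, y, z].
In Python, from bench import readout, eyes, env gives the robot as it stands.
- The arm moves only by the shell command python3 -m jog 'ROWS'. ROWS is JSON, a list of rows, each an object of numbers: "claw": the closure, from -1 (fully open) to 1 (shut); "x", "y", "z": the shift along the world's x, y, z each as a share of 0.15 m, from -1 to 1; "wx", "wy", "wz": the turn, a rotation vector about the world's x, y, z each as a share of pi rad, from -1 to 1. A call has 1 to 10 rows; each row is the pose to reach, as a shift and turn from the pose commanded when the call began, turning the shorter way round; what a row does not reach only later rows make up. A row lasts 1/10 s, in which the tool goes at most 50 mm and 8.59 degrees, less where a joint would pass 70% of its speed; a pose out of reach is approached as far as the arm can. A call with a number of a shift or a turn outside -1 to 1 is refused whole. A call with a gripper value outside its range is refused whole. The fingers move at their own pace and stop on an object; the grip force is fixed at half the most. Time passes only in rows, so rows that repeat a pose let the fingers close. It gives the time, the measured TCP pose, the force and the opening at its end, in the units of the state.
- readout.state(): the state, without advancing time (a new reading comes with each control period).
- eyes.get_image(name): name is "scene" or "side" or "wrist"; returns (picture, depth): 384x512x3 uint8, red, green, blue; 384x512 float32, m along the optical axis (not along the pixel's ray), 0 where there is no reading.
- eyes.calibration(name): a dict with "intrinsics" (3x3 intrinsics, pixels), "dist_coeffs" ([k1, k2, p1, p2, k3] as OpenCV has them; the pictures are not rectified), "world_from_camera" (4x4, takes a point from camera to world coordinates). Camera axes: x right, y down, z forward; pixel columns grow to the right and rows downward; lengths in m; the calibration is good to about 2 mm. A picture is of the moment at which its call begins: read the wrist's pose just before it. calibration takes no time and is no camera call; for the wrist camera it gives the pose at the moment of the call.
- env.hand_in(): hands the job in, once; it reports no verdict.
The state is a dict: "t": time; "joint_pos": joint angles; "qd": joint speeds; "effort": joint torques, N m; "tool_pos": TCP position; "eef_rot": TCP orientation; "wrist_force": force on the tool from outside, world axes, zero at the start; "wrist_torque": the same for the moment, N m; "grip_width": finger opening in m.
Only numpy, scipy, OpenCV 4.12 (cv2) and the standard library are available. Lean on these libraries where they do the work, as an engineer would, in place of code of your own. Each camera call takes 0.05 s, during which the arm holds its last target.

TASK

Move the steel lunch carrier over to the empty warmer and set it down gently, upright and wholly on that warmer's hot plate. Leave that warmer switched on (red button locked in) and the warmer it came from switched off (red button out): each press changes a button over, so feel how it stands, and click it (right down and let go) only if it is wrong. Leave the other things on the counter where they are.

Things in the scene. Friction and masses are not known exactly. Their poses are not given: they have to be found in the camera images.
- warmer_a: The warmer that the carrier stands on at the start. Fixed white case, 300 mm along its x, 170 mm along y, flat top 50 mm above the counter. Origin: centre of its underside; z up, -x is its front (robot side). A black hot plate, 160 mm across, top at 56 mm, is centred at x = +60 mm; a red button in a grey collar (74 mm across, rim at 54 mm) at x = -95 mm.
- warmer_b: The warmer that is empty at the start; looks the same as warmer_a. Fixed white case, 300 mm along its x, 170 mm along y, flat top 50 mm above the counter. Origin: centre of its underside; z up, -x is its front (robot side). A black hot plate, 160 mm across, top at 56 mm, is centred at x = +60 mm; a red button in a grey collar (74 mm across, rim at 54 mm) at x = -95 mm.
- plate_a (a point): Centre of the top of the hot plate of warmer_a, 56 mm above the counter.
- plate_b (a point): Centre of the top of the hot plate of warmer_b, 56 mm above the counter; the carrier goes here.
- button_a (a point): Top centre of warmer_a's flat red button, 56 mm across. OFF: out, top 70 mm above counter; ON: locked in, 65 mm. Like a ballpoint pen, each press right down to its stop (57 mm) and release swaps the two; a half press does nothing. Pushes back 3 N out, 4 N locked in, 6 N just before the rigid stop. No lamp; may start in or out: feel it with under 3 N.
- button_b (a point): Top centre of warmer_b's flat red button, 56 mm across. OFF: out, top 70 mm above counter; ON: locked in, 65 mm. Like a ballpoint pen, each press right down to its stop (57 mm) and release swaps the two; a half press does nothing. Pushes back 3 N out, 4 N locked in, 6 N just before the rigid stop. No lamp; may start in or out: feel it with under 3 N.
- carrier: Loose closed steel lunch carrier, about 0.4 to 0.8 kg: a cylinder 115 mm across and 116 mm high with a rigid arch handle. Origin: centre of its underside; z up. The arch stands in its y-z plane: two uprights at y = +-60 mm, and a straight round bar, 12 mm thick and 100 mm long, along its y axis across the top; nothing between the bar and the lid 38 mm below it.
- carrier_handle (a point): Middle of the carrier's top bar, on the bar's axis, 160 mm above the carrier's underside. Grip the bar here from above, fingers closing along the carrier's x axis.
- sauce_jar: Loose jar, 56 mm across, 85 mm high, standing between the two warmers. Origin: centre of its underside. To be left alone.
- sauce_bottle: Loose orange bottle, 60 mm across, 170 mm high, standing midway beyond the warmers. Origin: centre of its underside. To be left alone.
- rice_bowl: Loose white bowl, 124 mm across, 55 mm high, standing to the left of the warmers. Origin: centre of its underside. To be left alone.
- steel_cup: Loose metal cup, 72 mm across, 85 mm high, standing to the left of the warmers, nearer the robot. Origin: centre of its underside. To be left alone.
Things that resemble listed ones, but are neither listed nor needed, are in the scene too. Leave any purple look-alike of the carrier alone.

How it is judged:
By the outcome, as a careful person would: the job done as asked, in the order asked, and still so for the second after the job is handed in, with the robot touching nothing.
It also fails if it takes over 72 s, if anything falls off the work surface, if the arm or the gripper's body presses on something with over 40 N, if the wrist force passes 120 N, or if a joint passes its speed limit or range.

## Working session

There is one attempt and no reset: what is moved stays moved. The work goes in short steps, Python scripts to look and compute and a shell command to move; the robot and the scene stay as the last step left them, time stands still between calls to the robot, and variables do not carry over. Pictures are saved under pics/ and viewed, and the job is handed in when it is done.

```bash
ls; mkdir -p pics; python3 - <<'E'
from bench import readout, eyes
import cv2,numpy as np
print(readout.state())
for n in ["scene","side","wrist"]:
    p,d=eyes.get_image(n); c=eyes.calibration(n)
    cv2.imwrite(f"pics/{n}0.png",p[:,:,::-1]); np.savez(f"pics/{n}0.npz",p=p,d=d,K=c["intrinsics"],D=c["dist_coeffs"],T=c["world_from_camera"])
    print(n,c)
E
```

```text
pics
{'t': 0.0, 'joint_pos': array([-8.25825683e-02,  1.24526882e-01,  1.65165333e+00,  6.00446956e-06,
        1.36749597e+00, -8.26133154e-02]), 'qd': array([ 0.00015707, -0.00151218,  0.00100256,  0.00022167, -0.00178183,
       -0.00018864]), 'effort': array([ 3.96925461e-04, -4.23608243e+01, -3.65454090e+01,  2.94756808e-05,
        6.89593100e-03,  2.82237529e-06]), 'tool_pos': array([6.49550253e-01, 2.06862190e-05, 3.02650982e-01]), 'eef_rot': array([ 0.49944369,  0.4995178 ,  0.50057054, -0.50046689]), 'wrist_force': array([ 0.71005426, -0.41696904,  0.50359056]), 'wrist_torque': array([0.01776849, 0.04179602, 0.02015371]), 'grip_width': 0.08538778960781503}
scene {'intrinsics': array([[470.52388624,   0.        , 253.33323096],
       [  0.        , 470.52388624, 188.38618508],
       [  0.        ,   0.        ,   1.        ]]), 'dist_coeffs': array([-0.09032218,  0.        ,  0.        ,  0.        ,  0.        ]), 'world_from_camera': array([[-0.21626394,  0.74351211, -0.6327872 ,  1.32190063],
       [ 0.9761453 ,  0.17743398, -0.12513008,  0.23655845],
       [ 0.019242
[... 560 characters left out ...]
  0.83271242],
       [ 0.        ,  0.        ,  0.        ,  1.        ]])}
wrist {'intrinsics': array([[335.82590322,   0.        , 251.31322572],
       [  0.        , 335.82590322, 191.49010543],
       [  0.        ,   0.        ,   1.        ]]), 'dist_coeffs': array([0.02927858, 0.        , 0.        , 0.        , 0.        ]), 'world_from_camera': array([[ 9.99999341e-01,  9.16120447e-04, -6.91825771e-04,
         6.49125292e-01],
       [ 6.69763040e-04, -9.55021179e-01, -2.96536844e-01,
         7.65816375e-02],
       [-9.32371730e-04,  2.96536185e-01, -9.55021163e-01,
         3.72916961e-01],
       [ 0.00000000e+00,  0.00000000e+00,  0.00000000e+00,
         1.00000000e+00]])}
```

View pics/scene0.png

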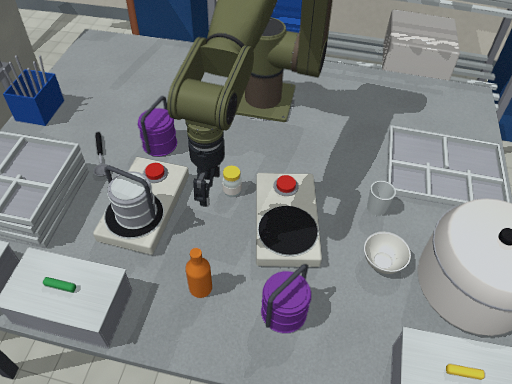

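View pics/side0.png

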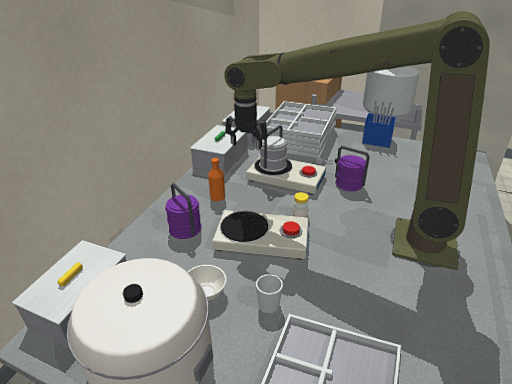

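View pics/wrist0.png

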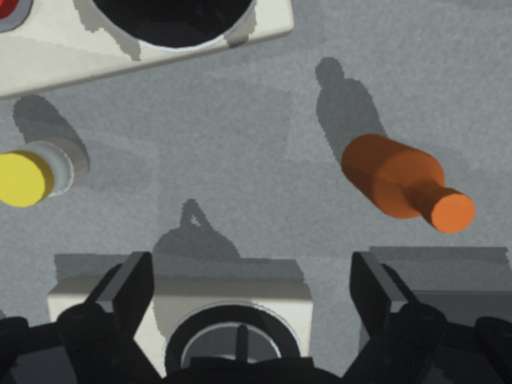

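The steel carrier is at scene (133,200), side (273,153), on the warmer on the robot's right (warmer_a). The empty warmer_b is at scene (287,220). The look-alikes are purple: scene (158,132) and (286,300), side (351,170) and (183,212). I choose the steel-coloured one on the plate and check it in a crop.

```bash
cat > h.py <<'E'
import numpy as np,cv2
def load(f):
    z=np.load(f); return z["p"],z["d"],z["K"],z["D"],z["T"]
def rays(v,uv):
    p,d,K,D,T=v
    n=cv2.undistortPoints(np.array(uv,float).reshape(-1,1,2),K,D).reshape(-1,2)
    r=np.c_[n,np.ones(len(n))]@T[:3,:3].T
    return T[:3,3],r
def onplane(v,uv,z):
    o,r=rays(v,uv); return o+r*((z-o[2])/r[:,2])[:,None]
def cloud(v):
    p,d,K,D,T=v; H,W=d.shape
    uu,vv=np.meshgrid(np.arange(W),np.arange(H))
    o,r=rays(v,np.c_[uu.ravel(),vv.ravel()])
    X=o+r*d.reshape(-1,1); X[d.ravel()==0]=np.nan
    return X.reshape(H,W,3)
def tri(v1,u1,v2,u2):
    o1,r1=rays(v1,[u1]);o2,r2=rays(v2,[u2]); r1=r1[0];r2=r2[0]
    A=np.c_[r1,-r2]; s=np.linalg.lstsq(A,o2-o1,rcond=None)[0]
    a=o1+s[0]*r1;b=o2+s[1]*r2; return (a+b)/2,np.linalg.norm(a-b)
E
python3 - <<'E'
from h import *
for n,c in (("scene",(85,130,210,260)),("side",(225,110,345,205))):
    v=load(f"pics/{n}0.npz");p=v[0];x0,y0,x1,y1=c
    cv2.imwrite(f"pics/crop_{n}.png",cv2.resize(p[y0:y1,x0:x1,::-1],None,fx=4.5,fy=4.5,interpolation=cv2.INTER_CUBIC))
    hsv=cv2.cvtColor(p,cv2.COLOR_RGB2HSV)
    m=(((hsv[...,0]<8)|(hsv[...,0]>172))&(hsv[...,1]>180)&(hsv[...,2]>110)).astype(np.uint8)
    k,l,s,cc=cv2.connectedComponentsWithStats(m)
    X=cloud(v)
    for i in range(1,k):
        if s[i,4]>60: print(n,"red",s[i],cc[i],np.nanmedian(X[l==i],axis=0), "plane.07",onplane(v,[cc[i]],.068))
    m=(p.max(2)<45).astype(np.uint8)
    k,l,s,cc=cv2.connectedComponentsWithStats(m)
    for i in range(1,k):
        if s[i,4]>200: print(n,"black",s[i],cc[i],np.nanmedian(X[l==i],axis=0))
E
```

```text
scene red [146 163  18  16 215] [153.89767442 170.0372093 ] [ 0.47775646 -0.22902073  0.06982221] plane.07 [[ 0.47670744 -0.22889294  0.068     ]]
scene red [277 176  19  16 238] [285.36554622 183.14705882] [0.43804131 0.15488087 0.0693708 ] plane.07 [[0.43720369 0.15477441 0.068     ]]
scene black [251  41  76  38 295] [293.31525424  68.05084746] [0.05967699 0.10241174 0.19264434]
scene black [226  92  12  33 236] [231.51271186 107.88559322] [0.65674578 0.0585848  0.50717439]
scene black [ 188  133   36   73 1084] [206.76845018 165.2001845 ] [0.68459655 0.01029065 0.37287556]
scene black [106 186  57  51 692] [133.71676301 221.24710983] [ 0.66848276 -0.20969498  0.05572681]
scene black [ 259  206   58   48 2194] [287.49680948 229.7816773 ] [0.58821562 0.18790487 0.05574688]
scene black [  0 351  18  28 278] [  7.38129496 365.49280576] [ 0.94079514 -0.76492541 -0.66539206]
side red [303 167  12   8  74] [308.43243243 170.04054054] [ 0.46816633 -0.21493868  0.06850557] plane.07 [[ 0.46866758 -0.21669994  0.068     ]]
side red [283 222  16  13 158] [290.68987342 227.6835443 ] [0.42930124 0.166049   0.06861046] plane.07 [[0.42926026 0.16493265 0.068     ]]
side black [ 439   27   44   41 1314] [460.46118721  46.94216134] [0.07199635 0.18886056 0.67120631]
side black [227  68  18  19 220] [235.52272727  77.05454545] [0.65400247 0.05845408 0.50418444]
side black [226 103  43  46 802] [246.64713217 123.29177057] [0.63552023 0.01316476 0.33499008]
side black [418 207  41  31 913] [437.99671413 222.13800657] [0.01598882 0.19377607 0.22271391]
side black [ 221  212   47   30 1017] [244.85349066 225.98721731] [0.57592183 0.1925788  0.05518306]
side black [124 284  19  18 244] [132.37704918 293.02868852] [0.61553532 0.69671703 0.24298418]
```

```bash
python3 - <<'E'
import cv2,numpy as np
a=cv2.imread("pics/crop_scene.png");b=cv2.imread("pics/crop_side.png")
print(a.shape,b.shape)
E
```

```text
(585, 562, 3) (428, 540, 3)
```

View pics/crop_scene.png

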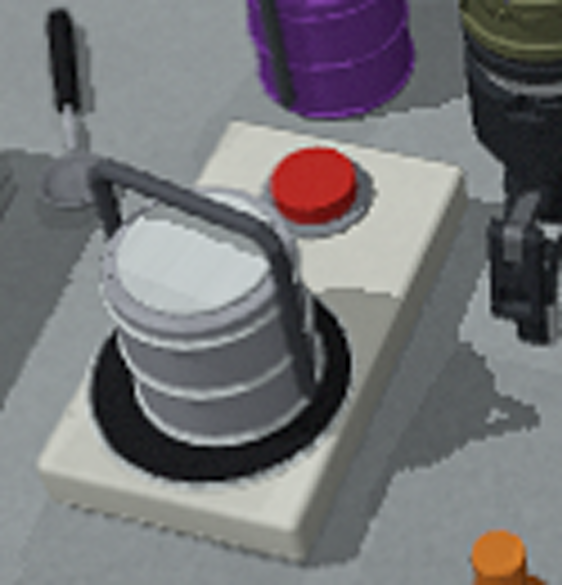

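View pics/crop_side.png

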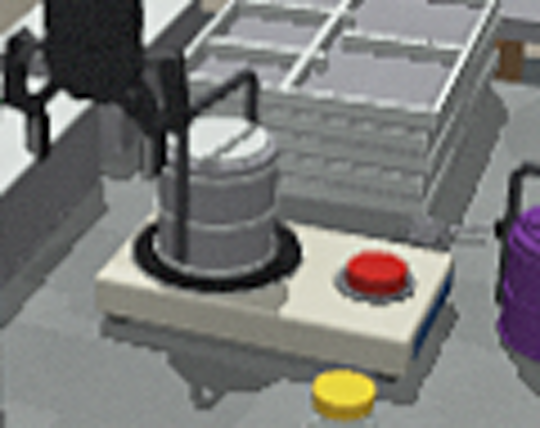

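The crop shows a bare steel carrier with a dark grey arch on warmer_a, so the choice stands. Next I measure from both views with the depth data.

```bash
python3 - <<'E'
from h import *
np.set_printoptions(precision=4,suppress=True)
for n in ("scene","side"):
    v=load(f"pics/{n}0.npz");p=v[0].astype(int);X=cloud(v)
    print("==",n)
    x,y,z=X[...,0],X[...,1],X[...,2]
    hsv=cv2.cvtColor(v[0],cv2.COLOR_RGB2HSV)
    red=((hsv[...,0]<8)|(hsv[...,0]>172))&(hsv[...,1]>150)
    for nm,ys in (("a",y<0),("b",y>0)):
        m=red&(z>.045)&(z<.09)&(x>.3)&(x<.6)&ys
        zt=np.percentile(z[m],90)
        t=m&(z>zt-.0035)
        c=cv2.minEnclosingCircle(X[t][:,:2].astype(np.float32))
        print("button",nm,zt,t.sum(),c, X[t].mean(0))
    for nm,ys in (("a",(y<0)),("b",(y>0))):
        m=(v[0].max(2)<50)&(z>.045)&(z<.066)&(x>.45)&(x<.8)&ys&(abs(y)<.4)
        c=cv2.minEnclosingCircle(X[m][:,:2].astype(np.float32)); print("plate",nm,m.sum(),c,np.median(z[m]))
    for nm,ys in (("a",(y<-.1)&(y>-.4)),("b",(y>.05)&(y<.3))):
        m=(abs(z-.05)<.004)&(x>.3)&(x<.8)&ys&(v[0].min(2)>120)
        r=cv2.minAreaRect(X[m][:,:2].astype(np.float32)); print("case",nm,m.sum(),r)
    m=(z>.203)&(z<.235)&(x>.5)&(x<.75)&(y<-.13)&(y>-.33)
    P=X[m]; print("handle",m.sum(),P.mean(0) if m.sum() else "",np.percentile(z[m],[5,50,95]))
    r=cv2.minAreaRect(P[:,:2].astype(np.float32)); print(r)
    if n=="scene":
        zz=(z>.1)&(z<.185)&(x>.5)&(x<.75)&(y<-.13)&(y>-.33)
        print("lid z",np.percentile(z[zz],[50,90,95,99]))
        t=(abs(z-.172)<.006)&zz; print("lid circ",cv2.minEnclosingCircle(X[t][:,:2].astype(np.float32)))
E
```

```text
== scene
button a 0.07210797096993682 152 ((0.47572141885757446, -0.22862768173217773), 0.027554452419281006) [ 0.4756 -0.2287  0.0708]
button b 0.0725102057041851 138 ((0.43464913964271545, 0.15516634285449982), 0.027943933382630348) [0.4349 0.1564 0.0712]
plate a 647 ((0.6310405135154724, -0.2332969605922699), 0.07892599701881409) 0.05552387087702937
plate b 2198 ((0.5843531489372253, 0.187552809715271), 0.08105531334877014) 0.05574457401733979
case a 1606 ((0.5701152086257935, -0.23206903040409088), (0.1698175072669983, 0.29986169934272766), 88.26509094238281)
case b 2314 ((0.5279391407966614, 0.17690248787403107), (0.303028404712677, 0.1669006198644638), 12.196528434753418)
handle 233 [ 0.6316 -0.2226  0.2179] [0.2076 0.2194 0.2234]
((0.629038393497467, -0.22675293684005737), (0.1305273175239563, 0.014740463346242905), 78.18394470214844)
lid z [0.1671 0.1732 0.1742 0.1789]
lid circ ((0.6329348087310791, -0.22648566961288452), 0.06364879012107849)
== side
button a 0.07068384136454098 55 ((0.46920672059059143, -0.22467736899852753), 0.025705156847834587) [ 0.4703 -0.2223  0.0695]
button b 0.07045368414599548 126 ((0.4315858483314514, 0.15955036878585815), 0.027602827176451683) [0.4304 0.1602 0.0691]
plate a 162 ((0.6252036690711975, -0.22666315734386444), 0.07739859819412231) 0.05508832670236902
plate b 1106 ((0.6275048851966858, 0.21067240834236145), 0.12660633027553558) 0.05515851637334279
case a 636 ((0.5674498081207275, -0.22971583902835846), (0.17668986320495605, 0.2994961440563202), 88.04491424560547)
case b 1395 ((0.5244715809822083, 0.17849119007587433), (0.2977384626865387, 0.17291097342967987), 12.409306526184082)
handle 55 [ 0.6249 -0.224   0.2171] [0.208  0.2182 0.2225]
((0.6263380646705627, -0.22239148616790771), (0.12363680452108383, 0.013182573020458221), 80.11822509765625)
```

Both views agree within a few mm. Warmer_a is centred at about (0.569,-0.231), yaw -2°. Warmer_b is at (0.526,0.178), yaw 12.3°. The handle is at about (0.627,-0.224,0.216), carrier yaw about -11°. I move above the carrier for a wrist view.

```bash
python3 -m jog '[{"z":0.33,"claw":-1},{"x":-0.14,"y":-0.35,"z":0.35,"wz":-0.03,"claw":-1},{"x":-0.14,"y":-0.7,"z":0.35,"wz":-0.061,"claw":-1},{"x":-0.14,"y":-1,"z":0.35,"wz":-0.061,"claw":-1},{"x":-0.14,"y":-1,"z":0.35,"wz":-0.061,"claw":-1},{"x":-0.14,"y":-1,"z":0.35,"wz":-0.061,"claw":-1}]'
cat > wr.py <<'E'
from h import *
from bench import readout,eyes
import sys
def shot(name,cam="wrist"):
    c=eyes.calibration(cam);s=readout.state();p,d=eyes.get_image(cam)
    cv2.imwrite(f"pics/{name}.png",p[:,:,::-1]); np.savez(f"pics/{name}.npz",p=p,d=d,K=c["intrinsics"],D=c["dist_coeffs"],T=c["world_from_camera"])
    print(s["t"],s["tool_pos"],s["wrist_force"]); return load(f"pics/{name}.npz")
if __name__=="__main__":
    np.set_printoptions(precision=4,suppress=True); shot(sys.argv[1],*(sys.argv[2:3]))
E
python3 wr.py w1
```

```text
0.15 [ 0.6496 -0.      0.3029] [ 0.1005  0.4188 -1.2603]invalid input at $[0]: expected keys claw, x, y, z, wx, wy, wz
```

View pics/w1.png

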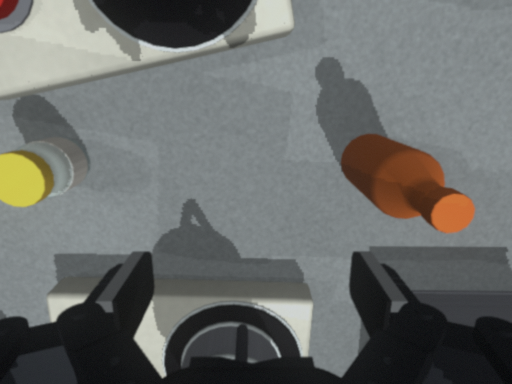

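All keys are required in each row, so the arm has not moved and the picture is unchanged. I resend with every key.

```bash
python3 -m jog '[{"claw":-1,"x":0,"y":0,"z":0.33,"wx":0,"wy":0,"wz":0},{"claw":-1,"x":-0.14,"y":-0.35,"z":0.35,"wx":0,"wy":0,"wz":-0.03},{"claw":-1,"x":-0.14,"y":-0.7,"z":0.35,"wx":0,"wy":0,"wz":-0.061},{"claw":-1,"x":-0.14,"y":-1,"z":0.35,"wx":0,"wy":0,"wz":-0.061},{"claw":-1,"x":-0.14,"y":-1,"z":0.35,"wx":0,"wy":0,"wz":-0.061},{"claw":-1,"x":-0.14,"y":-1,"z":0.35,"wx":0,"wy":0,"wz":-0.061}]'
python3 wr.py w2
```

```text
t: 0.8
tool_pos: [0.6287, -0.1513, 0.3559]
eef_rot: [-0.449, -0.546, -0.45, 0.546]
wrist_force: [-0.6, 0.8, 0.1]
grip_width: 0.0854
0.8 [ 0.6287 -0.1513  0.3559] [-0.5527  0.8429  0.1076]
```

View pics/w2.png

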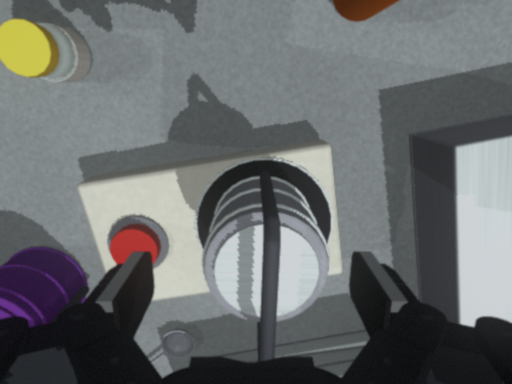

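The wrist view shows the steel carrier at (268,260) and its dark bar running nearly vertical from (268,190) to (268,350), so the yaw matches. Warmer_a's button is at (135,243).

```bash
python3 - <<'E'
from h import *
np.set_printoptions(precision=4,suppress=True)
v=load("pics/w2.npz");X=cloud(v);x,y,z=X[...,0],X[...,1],X[...,2]
m=(z>.21)&(z<.235)&(x>.55)&(x<.72)&(y<-.13)&(v[0].max(2)<110)
ys,xs=np.where(m);print(m.sum(),ys.min(),ys.max(),xs.min(),xs.max())
P=X[m];print(P.mean(0),np.percentile(P[:,2],[5,50,95]),np.percentile(P[:,1],[0,100]));print(cv2.minAreaRect(P[:,:2].astype(np.float32)))
l=cv2.fitLine(P[:,:2].astype(np.float32),cv2.DIST_HUBER,0,.001,.001).ravel();print("line",l,np.degrees(np.arctan2(l[1],l[0])), "x at y=-.224",l[2]+(-.224-l[3])*l[0]/l[1])
# two view triangulation of front bar end (scene vs wrist via edges)
hsv=cv2.cvtColor(v[0],cv2.COLOR_RGB2HSV)
red=((hsv[...,0]<8)|(hsv[...,0]>172))&(hsv[...,1]>150)&(z>.066)
print("btn a",red.sum(),X[red].mean(0),cv2.minEnclosingCircle(X[red][:,:2].astype(np.float32)))
m=(v[0].min(2)>110)&(abs(z-.05)<.004)&(x>.38)&(x<.76)&(y<-.1)&(y>-.34)
print(cv2.minAreaRect(X[m][:,:2].astype(np.float32)))
# triangulate bar: side view ray plane w/ scene rays at bar midpoint by line cross
# lid circle
m=(abs(z-.172)<.006)&(v[0].min(2)>100)&(x>.5)&(x<.72)
print("lid",np.median(z[m]),cv2.minEnclosingCircle(X[m][:,:2].astype(np.float32)))
# scene vs wrist two-view for button a centre
for n in("scene","side"):
    w=load(f"pics/{n}0.npz");h=cv2.cvtColor(w[0],cv2.COLOR_RGB2HSV);Z=cloud(w)
    t=((h[...,0]<8)|(h[...,0]>172))&(h[...,1]>150)&(Z[...,2]>.0675)&(Z[...,1]<0)&(Z[...,0]>.3)&(Z[...,0]<.6)&(Z[...,2]<.09)
    a=np.argwhere(t).mean(0)[::-1];b=np.argwhere(red).mean(0)[::-1]
    print(n,tri(w,a,v,b))
E
```

```text
2165 219 361 258 279
[ 0.6285 -0.2136  0.22  ] [0.2136 0.2208 0.2224] [-0.2781 -0.1635]
((0.6270983219146729, -0.22163984179496765), (0.1183759942650795, 0.01182728260755539), 77.30441284179688)
line [ 0.2205  0.9754  0.6285 -0.2136] 77.26068 x at y=-.224 0.62610966
btn a 1078 [ 0.4743 -0.22    0.0721] ((0.5181790590286255, -0.1862199902534485), 0.08918796479701996)
((0.5670831203460693, -0.23140621185302734), (0.16786108911037445, 0.29814115166664124), 88.21104431152344)
lid 0.17152966268673714 ((0.6262938380241394, -0.22694595158100128), 0.05448363721370697)
scene (array([ 0.4692, -0.2279,  0.0616]), np.float64(0.006818857695700222))
side (array([ 0.4709, -0.2226,  0.0685]), np.float64(0.0033615118209435225))
```

Bar: (0.626,-0.224), top 0.222, yaw -12.5°; lid centre (0.626,-0.227). I go over it, descend and grip.

```bash
python3 -m jog '[{"claw":-1,"x":-0.017,"y":-0.3,"z":0,"wx":0,"wy":0,"wz":-0.008},{"claw":-1,"x":-0.017,"y":-0.49,"z":0,"wx":0,"wy":0,"wz":-0.008},{"claw":-1,"x":-0.017,"y":-0.49,"z":-0.1,"wx":0,"wy":0,"wz":-0.008},{"claw":-1,"x":-0.017,"y":-0.49,"z":-0.25,"wx":0,"wy":0,"wz":-0.008},{"claw":-1,"x":-0.017,"y":-0.49,"z":-0.4,"wx":0,"wy":0,"wz":-0.008},{"claw":-1,"x":-0.017,"y":-0.49,"z":-0.5,"wx":0,"wy":0,"wz":-0.008},{"claw":-1,"x":-0.017,"y":-0.49,"z":-0.57,"wx":0,"wy":0,"wz":-0.008},{"claw":-1,"x":-0.017,"y":-0.49,"z":-0.57,"wx":0,"wy":0,"wz":-0.008},{"claw":-1,"x":-0.017,"y":-0.49,"z":-0.57,"wx":0,"wy":0,"wz":-0.008}]'; python3 wr.py w3; python3 wr.py s3 side;python3 wr.py c3 scene
python3 -c "
import cv2,numpy as np
a=cv2.imread('pics/w3.png');b=cv2.imread('pics/s3.png')[80:200,200:360];c=cv2.imread('pics/c3.png')[100:260,60:273]
cv2.imwrite('pics/m3.png',np.hstack([cv2.resize(b,(400,300)),cv2.resize(c,(400,300))]))"
```

```text
t: 1.75
tool_pos: [0.6269, -0.2231, 0.2716]
eef_rot: [0.443, 0.551, 0.443, -0.551]
wrist_force: [0.0, -0.3, 0.3]
grip_width: 0.0852
1.75 [ 0.6269 -0.2231  0.2716] [ 0.048  -0.3461  0.2591]
1.8 [ 0.627  -0.2234  0.2723] [-0.0298  0.0308  0.3902]
1.85 [ 0.6271 -0.2236  0.2726] [-0.8972 -0.1201 -0.1746]
```

View pics/w3.png

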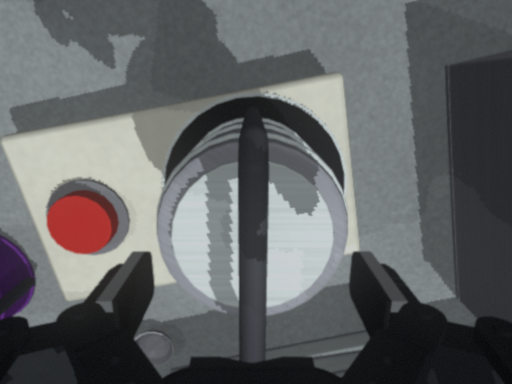

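View pics/m3.png

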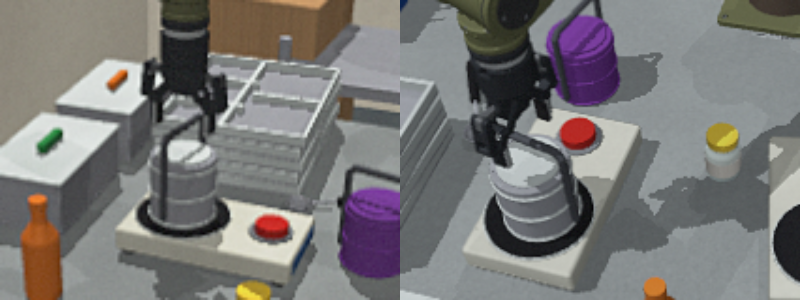

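The bar lies midway between the fingers (wrist 253,350) and parallel to the pads. Closing.

```bash
python3 -m jog '[{"claw":1,"x":0,"y":0,"z":0,"wx":0,"wy":0,"wz":0},{"claw":1,"x":0,"y":0,"z":0,"wx":0,"wy":0,"wz":0},{"claw":1,"x":0,"y":0,"z":0,"wx":0,"wy":0,"wz":0},{"claw":1,"x":0,"y":0,"z":0,"wx":0,"wy":0,"wz":0},{"claw":1,"x":0,"y":0,"z":0,"wx":0,"wy":0,"wz":0},{"claw":1,"x":0,"y":0,"z":0,"wx":0,"wy":0,"wz":0},{"claw":1,"x":0,"y":0,"z":0,"wx":0,"wy":0,"wz":0},{"claw":1,"x":0,"y":0,"z":0,"wx":0,"wy":0,"wz":0}]'
```

```text
t: 2.7
tool_pos: [0.6266, -0.2236, 0.271]
eef_rot: [0.443, 0.551, 0.443, -0.551]
wrist_force: [2.5, -0.8, -0.2]
grip_width: 0.0101
```

```bash
python3 -m jog '[{"claw":1,"x":0,"y":0,"z":0.05,"wx":0,"wy":0,"wz":0},{"claw":1,"x":0,"y":0,"z":0.13,"wx":0,"wy":0,"wz":0},{"claw":1,"x":0,"y":0,"z":0.2,"wx":0,"wy":0,"wz":0},{"claw":1,"x":0,"y":0,"z":0.2,"wx":0,"wy":0,"wz":0},{"claw":1,"x":0,"y":0,"z":0.2,"wx":0,"wy":0,"wz":0}]'; python3 wr.py s4 side; python3 - <<'E'
from h import *
v=load("pics/scene0.npz");X=cloud(v);z=X[...,2]
h=cv2.cvtColor(v[0],cv2.COLOR_RGB2HSV)
for nm,lo,hi in(("bottle",8,18),("jar",22,32)):
    m=(h[...,0]>lo)&(h[...,0]<hi)&(h[...,1]>180)&(X[...,0]>.4)&(X[...,0]<.95)&(abs(X[...,1])<.2)
    print(nm,np.percentile(X[m],[2,50,98],axis=0))
E
```

```text
t: 3.2
tool_pos: [0.6266, -0.2236, 0.3016]
eef_rot: [0.443, 0.551, 0.443, -0.551]
wrist_force: [-0.7, 0.2, -4.8]
grip_width: 0.0101
3.2 [ 0.6266 -0.2236  0.3016] [-0.6814  0.2103 -4.8115]
bottle [[ 0.76946522 -0.02216149  0.01136596]
 [ 0.79604918  0.00607164  0.1063734 ]
 [ 0.8092306   0.02757947  0.17056803]]
jar [[ 0.45548228 -0.0211278   0.0723207 ]
 [ 0.4646151   0.00471964  0.08031819]
 [ 0.46986366  0.01978049  0.08496392]]
```

View pics/s4.png

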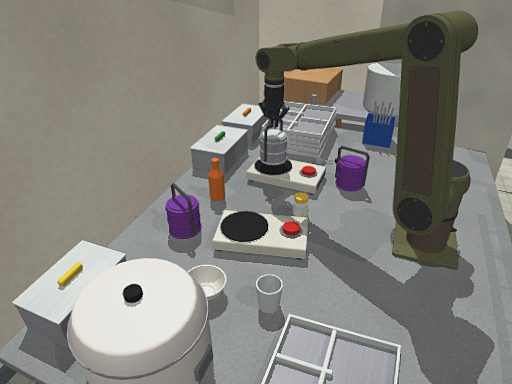

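Lifted upright, about 4.8 N (0.5 kg). The corridor between the jar (x<0.49) and the bottle (x>0.75) is clear. I carry it over smoothly.

```bash
python3 -m jog '[{"claw":1,"x":0,"y":0,"z":0.1,"wx":0,"wy":0,"wz":0},{"claw":1,"x":-0.01,"y":0.08,"z":0.2,"wx":0,"wy":0,"wz":0},{"claw":1,"x":-0.03,"y":0.2,"z":0.24,"wx":0,"wy":0,"wz":0},{"claw":1,"x":-0.05,"y":0.36,"z":0.24,"wx":0,"wy":0,"wz":0},{"claw":1,"x":-0.07,"y":0.52,"z":0.24,"wx":0,"wy":0,"wz":0},{"claw":1,"x":-0.08,"y":0.68,"z":0.24,"wx":0,"wy":0,"wz":0},{"claw":1,"x":-0.09,"y":0.84,"z":0.24,"wx":0,"wy":0,"wz":0},{"claw":1,"x":-0.1,"y":1,"z":0.24,"wx":0,"wy":0,"wz":0}]'
python3 -m jog '[{"claw":1,"x":-0.02,"y":0.16,"z":0,"wx":0,"wy":0,"wz":0},{"claw":1,"x":-0.04,"y":0.32,"z":0,"wx":0,"wy":0,"wz":0},{"claw":1,"x":-0.06,"y":0.48,"z":0,"wx":0,"wy":0,"wz":0},{"claw":1,"x":-0.08,"y":0.64,"z":0,"wx":0,"wy":0,"wz":0},{"claw":1,"x":-0.1,"y":0.82,"z":0,"wx":0,"wy":0,"wz":0},{"claw":1,"x":-0.12,"y":1,"z":0,"wx":0,"wy":0,"wz":0}]'
python3 -m jog '[{"claw":1,"x":-0.02,"y":0.18,"z":0,"wx":0,"wy":0,"wz":0},{"claw":1,"x":-0.03,"y":0.36,"z":0,"wx":0,"wy":0,"wz":0},{"claw":1,"x":-0.05,"y":0.52,"z":0,"wx":0,"wy":0,"wz":0},{"claw":1,"x":-0.06,"y":0.65,"z":0,"wx":0,"wy":0,"wz":0},{"claw":1,"x":-0.06,"y":0.72,"z":0,"wx":0,"wy":0,"wz":0},{"claw":1,"x":-0.06,"y":0.75,"z":0,"wx":0,"wy":0,"wz":0},{"claw":1,"x":-0.06,"y":0.75,"z":0,"wx":0,"wy":0,"wz":0},{"claw":1,"x":-0.06,"y":0.75,"z":0,"wx":0,"wy":0,"wz":0},{"claw":1,"x":-0.06,"y":0.75,"z":0,"wx":0,"wy":0,"wz":0}]'
python3 wr.py s5 side;python3 wr.py c5 scene;python3 wr.py w5
python3 -c "
import cv2,numpy as np
b=cv2.imread('pics/s5.png')[90:270,190:430];c=cv2.imread('pics/c5.png')[100:280,180:420]
cv2.imwrite('pics/m5.png',np.hstack([cv2.resize(b,(400,300)),cv2.resize(c,(400,300))]))"
```

```text
t: 4.05
tool_pos: [0.6109, -0.071, 0.3382]
eef_rot: [0.443, 0.551, 0.443, -0.55]
wrist_force: [-0.9, 0.3, -4.9]
grip_width: 0.0098
t: 4.65
tool_pos: [0.5925, 0.0789, 0.3382]
eef_rot: [0.443, 0.552, 0.443, -0.55]
wrist_force: [-0.1, 0.1, -5.0]
grip_width: 0.0104
t: 5.55
tool_pos: [0.5846, 0.1882, 0.3369]
eef_rot: [-0.443, -0.551, -0.443, 0.551]
wrist_force: [0.0, -0.1, -5.2]
grip_width: 0.0101
5.55 [0.5846 0.1882 0.3369] [ 0.0096 -0.0658 -5.2481]
5.6 [0.5846 0.1882 0.3369] [-0.5593  1.0159 -5.9878]
5.65 [0.5846 0.1882 0.3369] [ 0.4282  0.2042 -5.2975]
```

View pics/m5.png

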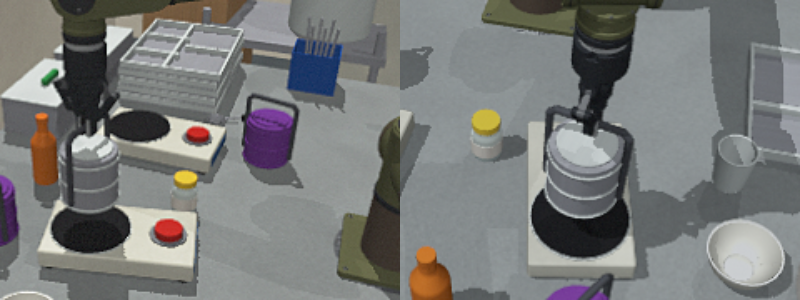

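View pics/w5.png

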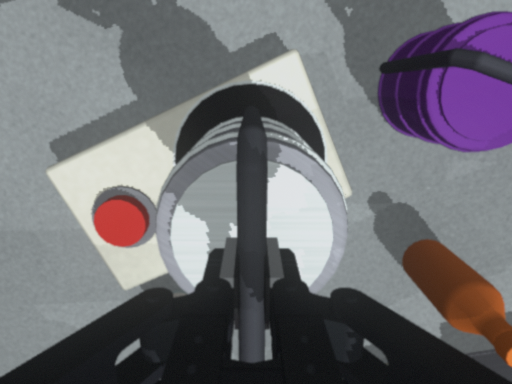

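The carrier hangs upright over warmer_b's plate: lid at wrist (253,225), plate behind it at (250,130). The bottle and purple look-alike are clear of it. I check the lid centre and tilt against the plate.

```bash
python3 - <<'E'
from h import *
np.set_printoptions(precision=4,suppress=True)
for n in("c5","s5","w5"):
    v=load(f"pics/{n}.npz");X=cloud(v);x,y,z=X[...,0],X[...,1],X[...,2]
    g=(x>.48)&(x<.69)&(y>.08)&(y<.29)
    m=(abs(z-.238)<.005)&g&(v[0].min(2)>110)
    print(n,m.sum(),"lid z",np.percentile(z[m],[5,50,95]),cv2.minEnclosingCircle(X[m][:,:2].astype(np.float32)))
    A=np.c_[X[m][:,:2],np.ones(m.sum())];print(" tilt",np.linalg.lstsq(A,X[m][:,2],rcond=None)[0][:2])
    m=(abs(z-.05)<.004)&(x>.3)&(x<.8)&(y>.04)&(y<.33)&(v[0].min(2)>110)
    print(" case",cv2.minAreaRect(X[m][:,:2].astype(np.float32)))
    h=cv2.cvtColor(v[0],cv2.COLOR_RGB2HSV)
    m=((h[...,0]<8)|(h[...,0]>172))&(h[...,1]>150)&(z>.0675)&(z<.08)&(x>.3)&(x<.55)&(y>.05)&(y<.25)
    print(" btn b",m.sum(),np.median(X[m],axis=0),cv2.minEnclosingCircle(X[m][:,:2].astype(np.float32)))
E
```

```text
c5 850 lid z [0.2337 0.2374 0.2402] ((0.5876526236534119, 0.18493668735027313), 0.054371923208236694)
 tilt [-0.0162  0.0124]
 case ((0.5272617340087891, 0.17686033248901367), (0.3011774718761444, 0.16711054742336273), 12.197049140930176)
 btn b 0 [nan nan nan] ((0.0, 0.0), 0.0)
s5 362 lid z [0.2335 0.2371 0.2389] ((0.5809862613677979, 0.1841646432876587), 0.055782437324523926)
 tilt [ 0.0065 -0.0081]
 case ((0.5245336294174194, 0.17705737054347992), (0.2978891134262085, 0.17248724400997162), 11.888130187988281)
 btn b 112 [0.4308 0.1594 0.0695] ((0.4319159686565399, 0.15912264585494995), 0.026651017367839813)
w5 14533 lid z [0.2334 0.2377 0.2388] ((0.5835059881210327, 0.18591560423374176), 0.0537562370300293)
 tilt [-0.0046  0.0029]
 case ((0.5711236000061035, 0.18690750002861023), (0.3946888744831085, 0.168320894241333), 12.36673641204834)
 btn b 1831 [0.432  0.1576 0.0697] ((0.4315439462661743, 0.1568649262189865), 0.027338899672031403)
  return _methods._mean(a, axis=axis, dtype=dtype,
  ret = um.true_divide(
```

Carrier centre is (0.584,0.185) and level. Plate_b is about (0.5845,0.1895), so I shift y by +4 mm. There are 66 mm to go down; I lower 60 mm and then creep.

```bash
python3 -m jog '[{"claw":1,"x":0,"y":0.027,"z":-0.06,"wx":0,"wy":0,"wz":0},{"claw":1,"x":0,"y":0.027,"z":-0.16,"wx":0,"wy":0,"wz":0},{"claw":1,"x":0,"y":0.027,"z":-0.26,"wx":0,"wy":0,"wz":0},{"claw":1,"x":0,"y":0.027,"z":-0.34,"wx":0,"wy":0,"wz":0},{"claw":1,"x":0,"y":0.027,"z":-0.39,"wx":0,"wy":0,"wz":0},{"claw":1,"x":0,"y":0.027,"z":-0.4,"wx":0,"wy":0,"wz":0},{"claw":1,"x":0,"y":0.027,"z":-0.4,"wx":0,"wy":0,"wz":0},{"claw":1,"x":0,"y":0.027,"z":-0.4,"wx":0,"wy":0,"wz":0}]'
python3 -m jog '[{"claw":1,"x":0,"y":0,"z":-0.006,"wx":0,"wy":0,"wz":0},{"claw":1,"x":0,"y":0,"z":-0.012,"wx":0,"wy":0,"wz":0},{"claw":1,"x":0,"y":0,"z":-0.018,"wx":0,"wy":0,"wz":0},{"claw":1,"x":0,"y":0,"z":-0.024,"wx":0,"wy":0,"wz":0},{"claw":1,"x":0,"y":0,"z":-0.024,"wx":0,"wy":0,"wz":0},{"claw":1,"x":0,"y":0,"z":-0.024,"wx":0,"wy":0,"wz":0}]'
```

```text
t: 6.5
tool_pos: [0.5849, 0.1931, 0.2779]
eef_rot: [0.443, 0.552, 0.443, -0.551]
wrist_force: [0.6, 1.2, -5.3]
grip_width: 0.0094
t: 7.1
tool_pos: [0.5844, 0.193, 0.2733]
eef_rot: [-0.443, -0.551, -0.443, 0.551]
wrist_force: [0.1, 0.7, -5.7]
grip_width: 0.0099
```

```bash
python3 -m jog '[{"claw":1,"x":0,"y":0,"z":-0.004,"wx":0,"wy":0,"wz":0},{"claw":1,"x":0,"y":0,"z":-0.007,"wx":0,"wy":0,"wz":0},{"claw":1,"x":0,"y":0,"z":-0.007,"wx":0,"wy":0,"wz":0}]'
python3 -m jog '[{"claw":1,"x":0,"y":0,"z":-0.003,"wx":0,"wy":0,"wz":0},{"claw":1,"x":0,"y":0,"z":-0.006,"wx":0,"wy":0,"wz":0},{"claw":1,"x":0,"y":0,"z":-0.006,"wx":0,"wy":0,"wz":0}]'
```

```text
t: 7.4
tool_pos: [0.5844, 0.193, 0.2721]
eef_rot: [-0.443, -0.551, -0.443, 0.551]
wrist_force: [-0.1, 0.3, -5.0]
grip_width: 0.0099
t: 7.7
tool_pos: [0.5844, 0.193, 0.2712]
eef_rot: [-0.443, -0.551, -0.443, 0.551]
wrist_force: [-0.1, 0.0, -4.4]
grip_width: 0.0099
```

```bash
python3 -m jog '[{"claw":1,"x":0,"y":0,"z":-0.003,"wx":0,"wy":0,"wz":0},{"claw":1,"x":0,"y":0,"z":-0.005,"wx":0,"wy":0,"wz":0},{"claw":1,"x":0,"y":0,"z":-0.005,"wx":0,"wy":0,"wz":0},{"claw":1,"x":0,"y":0,"z":-0.005,"wx":0,"wy":0,"wz":0}]'; python3 -c "
from bench import readout;s=readout.state();print(s['wrist_force'],s['tool_pos'])"
```

```text
t: 8.1
tool_pos: [0.5846, 0.1931, 0.2711]
eef_rot: [0.443, 0.551, 0.443, -0.551]
wrist_force: [0.6, -0.5, -3.5]
grip_width: 0.0096
[ 0.63000537 -0.4771136  -3.4959681 ] [0.58463335 0.19308937 0.27105268]
```

```bash
python3 -m jog '[{"claw":1,"x":0,"y":0,"z":-0.003,"wx":0,"wy":0,"wz":0},{"claw":1,"x":0,"y":0,"z":-0.005,"wx":0,"wy":0,"wz":0},{"claw":1,"x":0,"y":0,"z":-0.005,"wx":0,"wy":0,"wz":0},{"claw":1,"x":0,"y":0,"z":-0.005,"wx":0,"wy":0,"wz":0}]'; python3 wr.py s6 side;python3 wr.py c6 scene
python3 -c "
import cv2,numpy as np
b=cv2.imread('pics/s6.png')[130:265,190:370];c=cv2.imread('pics/c6.png')[130:280,200:400]
cv2.imwrite('pics/m6.png',np.hstack([cv2.resize(b,(400,300)),cv2.resize(c,(400,300))]))"
```

```text
t: 8.5
tool_pos: [0.5849, 0.1932, 0.2709]
eef_rot: [0.443, 0.552, 0.443, -0.55]
wrist_force: [0.9, 0.2, 1.4]
grip_width: 0.0101
8.5 [0.5849 0.1932 0.2709] [0.8588 0.2474 1.3545]
8.55 [0.585  0.1932 0.2709] [1.6109 0.5884 2.9961]
```

View pics/m6.png

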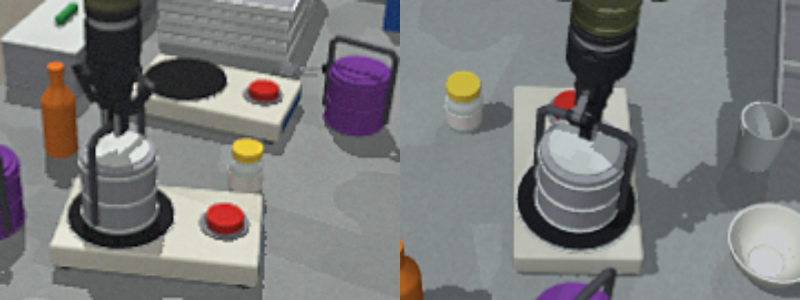

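The carrier is seated, with its weight transferred and the black plate showing all round it. Release and rise straight up.

```bash
python3 -m jog '[{"claw":-0.5,"x":0,"y":0,"z":0,"wx":0,"wy":0,"wz":0},{"claw":-1,"x":0,"y":0,"z":0,"wx":0,"wy":0,"wz":0},{"claw":-1,"x":0,"y":0,"z":0,"wx":0,"wy":0,"wz":0},{"claw":-1,"x":0,"y":0,"z":0,"wx":0,"wy":0,"wz":0},{"claw":-1,"x":0,"y":0,"z":0,"wx":0,"wy":0,"wz":0},{"claw":-1,"x":0,"y":0,"z":0,"wx":0,"wy":0,"wz":0},{"claw":-1,"x":0,"y":0,"z":0.05,"wx":0,"wy":0,"wz":0},{"claw":-1,"x":0,"y":0,"z":0.2,"wx":0,"wy":0,"wz":0},{"claw":-1,"x":0,"y":0,"z":0.4,"wx":0,"wy":0,"wz":0},{"claw":-1,"x":0,"y":0,"z":0.6,"wx":0,"wy":0,"wz":0}]'; python3 wr.py w7; python3 wr.py c7 scene; python3 - <<'E'
from h import *
np.set_printoptions(precision=4,suppress=True)
for n in("c7","w7"):
    v=load(f"pics/{n}.npz");X=cloud(v);x,y,z=X[...,0],X[...,1],X[...,2]
    g=(x>.48)&(x<.69)&(y>.08)&(y<.29)
    m=(abs(z-.172)<.005)&g&(v[0].min(2)>110)
    print(n,m.sum(),"lid z",np.percentile(z[m],[5,50,95]),cv2.minEnclosingCircle(X[m][:,:2].astype(np.float32)))
    m=(v[0].max(2)<50)&(z>.045)&(z<.066)&g
    print(" plate",cv2.minEnclosingCircle(X[m][:,:2].astype(np.float32)))
E
```

```text
t: 9.6
tool_pos: [0.5843, 0.193, 0.3611]
eef_rot: [-0.443, -0.551, -0.443, 0.551]
wrist_force: [-0.3, -0.0, 0.6]
grip_width: 0.0854
9.6 [0.5843 0.193  0.3611] [-0.251  -0.0207  0.6122]
9.65 [0.5859 0.1934 0.3684] [ 1.27   -0.0202  4.2818]
c7 880 lid z [0.1676 0.1713 0.1742] ((0.5872185826301575, 0.1896665096282959), 0.05451533943414688)
 plate ((0.586399257183075, 0.1878935843706131), 0.07909461855888367)
w7 9841 lid z [0.1674 0.1716 0.1729] ((0.5840940475463867, 0.19031324982643127), 0.053863562643527985)
 plate ((0.5836203098297119, 0.19672514498233795), 0.07664119452238083)
```

View pics/w7.png

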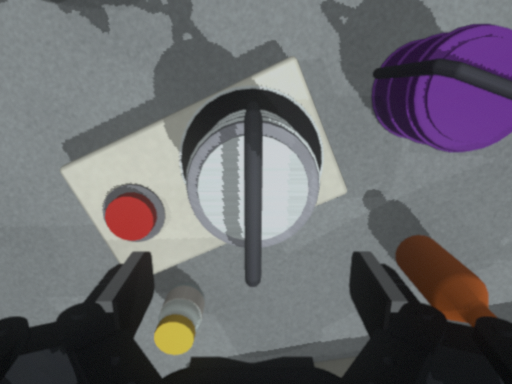

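View pics/c7.png

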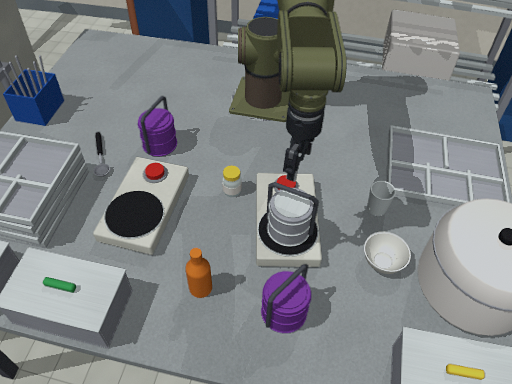

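The carrier stands upright at (0.585,0.190), within about 3 mm of the plate centre. The wrist view shows it at (253,180) and button_b at (130,217), and warmer_a's plate is empty in the scene view at (134,213). Now I close the claw and go over button_b at (0.432,0.157).

```bash
python3 -m jog '[{"claw":1,"x":-0.25,"y":-0.06,"z":0,"wx":0,"wy":0,"wz":0},{"claw":1,"x":-0.5,"y":-0.12,"z":0,"wx":0,"wy":0,"wz":0},{"claw":1,"x":-0.75,"y":-0.18,"z":0,"wx":0,"wy":0,"wz":0},{"claw":1,"x":-1,"y":-0.23,"z":0,"wx":0,"wy":0,"wz":0},{"claw":1,"x":-1,"y":-0.23,"z":-0.2,"wx":0,"wy":0,"wz":0},{"claw":1,"x":-1,"y":-0.23,"z":-0.45,"wx":0,"wy":0,"wz":0},{"claw":1,"x":-1,"y":-0.23,"z":-0.7,"wx":0,"wy":0,"wz":0},{"claw":1,"x":-1,"y":-0.23,"z":-0.9,"wx":0,"wy":0,"wz":0},{"claw":1,"x":-1,"y":-0.23,"z":-1,"wx":0,"wy":0,"wz":0},{"claw":1,"x":-1,"y":-0.23,"z":-1,"wx":0,"wy":0,"wz":0}]'; python3 wr.py w8;python3 wr.py s8 side
python3 -c "
import cv2
cv2.imwrite('pics/s8z.png',cv2.resize(cv2.imread('pics/s8.png')[130:265,190:370],None,fx=4,fy=4))"
```

```text
t: 10.7
tool_pos: [0.433, 0.1582, 0.2073]
eef_rot: [-0.442, -0.549, -0.444, 0.553]
wrist_force: [0.1, 0.0, 0.9]
grip_width: -0.0
10.7 [0.433  0.1582 0.2073] [0.0797 0.0187 0.9067]
10.75 [0.4342 0.1585 0.2095] [-0.0379 -0.1866  0.168 ]
```

View pics/w8.png

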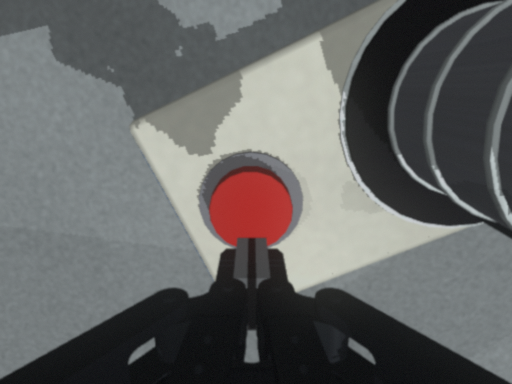

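View pics/s8z.png

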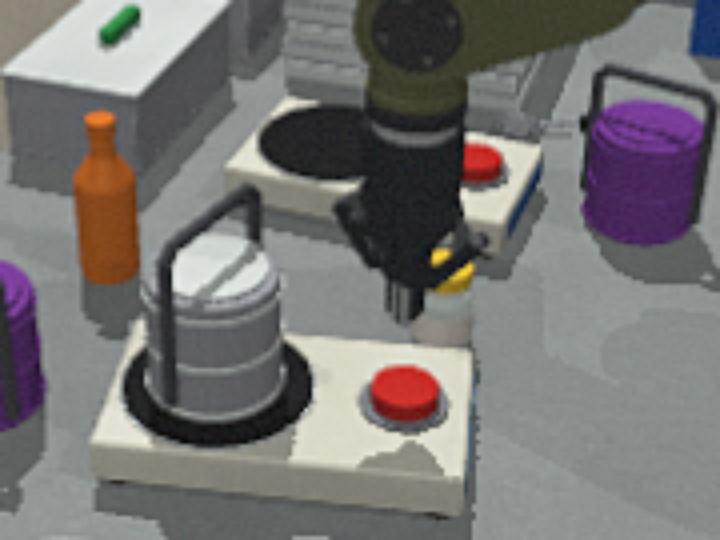

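The closed tips are in line with button_b (wrist column 252, button at 251,207). I come down to about 6 mm above an "out" button and feel.

```bash
python3 -m jog '[{"claw":1,"x":-0.01,"y":-0.005,"z":-0.2,"wx":0,"wy":0,"wz":0},{"claw":1,"x":-0.01,"y":-0.005,"z":-0.32,"wx":0,"wy":0,"wz":0},{"claw":1,"x":-0.01,"y":-0.005,"z":-0.4,"wx":0,"wy":0,"wz":0},{"claw":1,"x":-0.01,"y":-0.005,"z":-0.4,"wx":0,"wy":0,"wz":0},{"claw":1,"x":-0.01,"y":-0.005,"z":-0.4,"wx":0,"wy":0,"wz":0},{"claw":1,"x":-0.01,"y":-0.005,"z":-0.4,"wx":0,"wy":0,"wz":0}]'
python3 -m jog '[{"claw":1,"x":0,"y":0,"z":-0.01,"wx":0,"wy":0,"wz":0},{"claw":1,"x":0,"y":0,"z":-0.02,"wx":0,"wy":0,"wz":0},{"claw":1,"x":0,"y":0,"z":-0.02,"wx":0,"wy":0,"wz":0},{"claw":1,"x":0,"y":0,"z":-0.02,"wx":0,"wy":0,"wz":0}]'
```

```text
t: 11.4
tool_pos: [0.434, 0.158, 0.1516]
eef_rot: [0.443, 0.552, 0.443, -0.55]
wrist_force: [-0.4, 0.2, -0.3]
grip_width: -0.0004
t: 11.8
tool_pos: [0.4329, 0.1578, 0.1469]
eef_rot: [0.443, 0.551, 0.443, -0.551]
wrist_force: [1.0, -0.3, 0.1]
grip_width: 0.0001
```

```bash
python3 -m jog '[{"claw":1,"x":0,"y":0,"z":-0.007,"wx":0,"wy":0,"wz":0},{"claw":1,"x":0,"y":0,"z":-0.013,"wx":0,"wy":0,"wz":0},{"claw":1,"x":0,"y":0,"z":-0.013,"wx":0,"wy":0,"wz":0},{"claw":1,"x":0,"y":0,"z":-0.013,"wx":0,"wy":0,"wz":0}]'
python3 -m jog '[{"claw":1,"x":0,"y":0,"z":-0.004,"wx":0,"wy":0,"wz":0},{"claw":1,"x":0,"y":0,"z":-0.004,"wx":0,"wy":0,"wz":0},{"claw":1,"x":0,"y":0,"z":-0.004,"wx":0,"wy":0,"wz":0}]'
python3 -m jog '[{"claw":1,"x":0,"y":0,"z":-0.004,"wx":0,"wy":0,"wz":0},{"claw":1,"x":0,"y":0,"z":-0.004,"wx":0,"wy":0,"wz":0},{"claw":1,"x":0,"y":0,"z":-0.004,"wx":0,"wy":0,"wz":0}]'
```

```text
t: 12.2
tool_pos: [0.4329, 0.1578, 0.1449]
eef_rot: [-0.443, -0.551, -0.443, 0.551]
wrist_force: [-0.4, -0.3, -0.1]
grip_width: 0.0001
t: 12.5
tool_pos: [0.4329, 0.1578, 0.1443]
eef_rot: [-0.443, -0.551, -0.443, 0.551]
wrist_force: [-0.2, -0.1, 0.3]
grip_width: -0.0001
t: 12.8
tool_pos: [0.4329, 0.1578, 0.1437]
eef_rot: [-0.443, -0.551, -0.443, 0.551]
wrist_force: [-0.4, -0.4, -0.4]
grip_width: -0.0003
```

```bash
python3 -m jog '[{"claw":1,"x":0,"y":0,"z":-0.004,"wx":0,"wy":0,"wz":0},{"claw":1,"x":0,"y":0,"z":-0.004,"wx":0,"wy":0,"wz":0},{"claw":1,"x":0,"y":0,"z":-0.004,"wx":0,"wy":0,"wz":0}]'
python3 -m jog '[{"claw":1,"x":0,"y":0,"z":-0.003,"wx":0,"wy":0,"wz":0},{"claw":1,"x":0,"y":0,"z":-0.003,"wx":0,"wy":0,"wz":0},{"claw":1,"x":0,"y":0,"z":-0.003,"wx":0,"wy":0,"wz":0}]'
```

```text
t: 13.1
tool_pos: [0.4329, 0.1578, 0.1431]
eef_rot: [-0.443, -0.551, -0.443, 0.551]
wrist_force: [-0.5, 0.9, 0.7]
grip_width: 0.0003
t: 13.4
tool_pos: [0.433, 0.1578, 0.1427]
eef_rot: [0.443, 0.551, 0.443, -0.551]
wrist_force: [-0.3, 0.5, -0.9]
grip_width: -0.0001
```

```bash
python3 -m jog '[{"claw":1,"x":0,"y":0,"z":-0.003,"wx":0,"wy":0,"wz":0},{"claw":1,"x":0,"y":0,"z":-0.003,"wx":0,"wy":0,"wz":0},{"claw":1,"x":0,"y":0,"z":-0.003,"wx":0,"wy":0,"wz":0}]'
python3 -m jog '[{"claw":1,"x":0,"y":0,"z":-0.002,"wx":0,"wy":0,"wz":0},{"claw":1,"x":0,"y":0,"z":-0.002,"wx":0,"wy":0,"wz":0},{"claw":1,"x":0,"y":0,"z":-0.002,"wx":0,"wy":0,"wz":0}]'
```

```text
t: 13.7
tool_pos: [0.433, 0.1578, 0.1424]
eef_rot: [-0.443, -0.551, -0.443, 0.551]
wrist_force: [-1.0, 0.1, 2.1]
grip_width: 0.0002
t: 14.0
tool_pos: [0.4329, 0.1578, 0.142]
eef_rot: [0.443, 0.551, 0.443, -0.551]
wrist_force: [-0.8, -0.5, 2.3]
grip_width: -0.0001
```

```bash
python3 -m jog '[{"claw":1,"x":0,"y":0,"z":-0.002,"wx":0,"wy":0,"wz":0},{"claw":1,"x":0,"y":0,"z":-0.002,"wx":0,"wy":0,"wz":0},{"claw":1,"x":0,"y":0,"z":-0.002,"wx":0,"wy":0,"wz":0}]'
```

```text
t: 14.3
tool_pos: [0.4329, 0.1578, 0.1416]
eef_rot: [0.443, 0.551, 0.443, -0.551]
wrist_force: [-1.1, 0.2, 1.6]
grip_width: -0.0001
```

Contact is at TCP 0.1425, so the tip is at 0.0695, with about 2 N. Button_b is out (OFF) and needs one click. I press to the stop.

```bash
python3 -m jog '[{"claw":1,"x":0,"y":0,"z":-0.03,"wx":0,"wy":0,"wz":0},{"claw":1,"x":0,"y":0,"z":-0.06,"wx":0,"wy":0,"wz":0},{"claw":1,"x":0,"y":0,"z":-0.08,"wx":0,"wy":0,"wz":0},{"claw":1,"x":0,"y":0,"z":-0.085,"wx":0,"wy":0,"wz":0},{"claw":1,"x":0,"y":0,"z":-0.085,"wx":0,"wy":0,"wz":0},{"claw":1,"x":0,"y":0,"z":-0.085,"wx":0,"wy":0,"wz":0}]'
```

```text
t: 14.9
tool_pos: [0.4334, 0.1579, 0.1296]
eef_rot: [0.443, 0.551, 0.443, -0.551]
wrist_force: [-2.4, -0.2, 8.5]
grip_width: -0.0001
```

```bash
python3 -m jog '[{"claw":1,"x":0,"y":0,"z":-0.008,"wx":0,"wy":0,"wz":0},{"claw":1,"x":0,"y":0,"z":-0.008,"wx":0,"wy":0,"wz":0},{"claw":1,"x":0,"y":0,"z":-0.008,"wx":0,"wy":0,"wz":0}]'
python3 -m jog '[{"claw":1,"x":0,"y":0,"z":0.03,"wx":0,"wy":0,"wz":0},{"claw":1,"x":0,"y":0,"z":0.075,"wx":0,"wy":0,"wz":0},{"claw":1,"x":0,"y":0,"z":0.12,"wx":0,"wy":0,"wz":0},{"claw":1,"x":0,"y":0,"z":0.12,"wx":0,"wy":0,"wz":0},{"claw":1,"x":0,"y":0,"z":0.12,"wx":0,"wy":0,"wz":0}]'
```

```text
t: 15.2
tool_pos: [0.4336, 0.158, 0.1296]
eef_rot: [-0.443, -0.551, -0.443, 0.551]
wrist_force: [-5.6, -1.7, 16.1]
grip_width: 0.0001
t: 15.7
tool_pos: [0.4326, 0.1577, 0.1453]
eef_rot: [-0.443, -0.551, -0.443, 0.551]
wrist_force: [0.0, 0.3, 0.0]
grip_width: 0.0001
```

The rigid stop was reached (0.1296, 16 N) and released. I feel whether it locked in; if so, contact should come at about 0.1375.

```bash
python3 -m jog '[{"claw":1,"x":0,"y":0,"z":-0.02,"wx":0,"wy":0,"wz":0},{"claw":1,"x":0,"y":0,"z":-0.027,"wx":0,"wy":0,"wz":0},{"claw":1,"x":0,"y":0,"z":-0.027,"wx":0,"wy":0,"wz":0},{"claw":1,"x":0,"y":0,"z":-0.027,"wx":0,"wy":0,"wz":0}]'
python3 -m jog '[{"claw":1,"x":0,"y":0,"z":-0.01,"wx":0,"wy":0,"wz":0},{"claw":1,"x":0,"y":0,"z":-0.01,"wx":0,"wy":0,"wz":0},{"claw":1,"x":0,"y":0,"z":-0.01,"wx":0,"wy":0,"wz":0}]'
python3 -m jog '[{"claw":1,"x":0,"y":0,"z":-0.007,"wx":0,"wy":0,"wz":0},{"claw":1,"x":0,"y":0,"z":-0.007,"wx":0,"wy":0,"wz":0},{"claw":1,"x":0,"y":0,"z":-0.007,"wx":0,"wy":0,"wz":0}]'
python3 -m jog '[{"claw":1,"x":0,"y":0,"z":-0.005,"wx":0,"wy":0,"wz":0},{"claw":1,"x":0,"y":0,"z":-0.005,"wx":0,"wy":0,"wz":0},{"claw":1,"x":0,"y":0,"z":-0.005,"wx":0,"wy":0,"wz":0}]'
```

```text
t: 16.1
tool_pos: [0.4328, 0.1577, 0.1413]
eef_rot: [-0.443, -0.551, -0.443, 0.551]
wrist_force: [0.3, -0.1, 0.3]
grip_width: -0.0003
t: 16.4
tool_pos: [0.4329, 0.1578, 0.1401]
eef_rot: [-0.443, -0.551, -0.443, 0.551]
wrist_force: [0.5, 0.6, -0.1]
grip_width: -0.0
t: 16.7
tool_pos: [0.4329, 0.1578, 0.139]
eef_rot: [-0.443, -0.551, -0.443, 0.551]
wrist_force: [-0.3, -0.3, -0.1]
grip_width: -0.0004
t: 17.0
tool_pos: [0.4329, 0.1578, 0.1383]
eef_rot: [-0.443, -0.551, -0.443, 0.551]
wrist_force: [0.2, -0.3, -0.1]
grip_width: -0.0002
```

```bash
python3 -m jog '[{"claw":1,"x":0,"y":0,"z":-0.005,"wx":0,"wy":0,"wz":0},{"claw":1,"x":0,"y":0,"z":-0.005,"wx":0,"wy":0,"wz":0},{"claw":1,"x":0,"y":0,"z":-0.005,"wx":0,"wy":0,"wz":0}]'
python3 -m jog '[{"claw":1,"x":0,"y":0,"z":-0.003,"wx":0,"wy":0,"wz":0},{"claw":1,"x":0,"y":0,"z":-0.003,"wx":0,"wy":0,"wz":0},{"claw":1,"x":0,"y":0,"z":-0.003,"wx":0,"wy":0,"wz":0}]'
```

```text
t: 17.3
tool_pos: [0.4331, 0.1578, 0.1378]
eef_rot: [0.443, 0.551, 0.443, -0.551]
wrist_force: [-0.7, -0.4, 1.4]
grip_width: -0.0001
t: 17.6
tool_pos: [0.433, 0.1578, 0.1374]
eef_rot: [0.443, 0.551, 0.443, -0.551]
wrist_force: [-1.6, 0.2, 2.9]
grip_width: -0.0003
```

Button_b is locked in (contact 0.1377, tip 0.0647). I rise, look again at button_a and check the clearance to the nearby purple look-alike.

```bash
python3 -m jog '[{"claw":1,"x":0,"y":0,"z":0.1,"wx":0,"wy":0,"wz":0},{"claw":1,"x":0,"y":0,"z":0.4,"wx":0,"wy":0,"wz":0},{"claw":1,"x":0,"y":0,"z":0.7,"wx":0,"wy":0,"wz":0},{"claw":1,"x":0,"y":-0.3,"z":1,"wx":0,"wy":0,"wz":0},{"claw":1,"x":0,"y":-0.6,"z":1,"wx":0,"wy":0,"wz":0},{"claw":1,"x":0.1,"y":-0.9,"z":1,"wx":0,"wy":0,"wz":0},{"claw":1,"x":0.15,"y":-1,"z":1,"wx":0,"wy":0,"wz":0},{"claw":1,"x":0.15,"y":-1,"z":1,"wx":0,"wy":0,"wz":0}]'
python3 -m jog '[{"claw":1,"x":0,"y":-0.3,"z":0,"wx":0,"wy":0,"wz":0},{"claw":1,"x":0.03,"y":-0.6,"z":0,"wx":0,"wy":0,"wz":0},{"claw":1,"x":0.08,"y":-0.9,"z":0,"wx":0,"wy":0,"wz":0},{"claw":1,"x":0.12,"y":-1,"z":0,"wx":0,"wy":0,"wz":0},{"claw":1,"x":0.12,"y":-1,"z":0,"wx":0,"wy":0,"wz":0},{"claw":1,"x":0.12,"y":-1,"z":0,"wx":0,"wy":0,"wz":0}]'
python3 wr.py w9; python3 - <<'E'
from h import *
np.set_printoptions(precision=4,suppress=True)
for n in("w9","c7","scene0"):
    v=load(f"pics/{n}.npz");X=cloud(v);x,y,z=X[...,0],X[...,1],X[...,2]
    h=cv2.cvtColor(v[0],cv2.COLOR_RGB2HSV)
    m=((h[...,0]<8)|(h[...,0]>172))&(h[...,1]>150)&(z>.066)&(z<.076)&(x>.35)&(x<.55)&(y<-.15)&(y>-.3)
    m=cv2.morphologyEx(m.astype(np.uint8),cv2.MORPH_OPEN,np.ones((3,3)))>0
    if m.any(): print(n,"btn a",m.sum(),np.median(X[m],axis=0),cv2.minEnclosingCircle(X[m][:,:2].astype(np.float32)))
    m=(h[...,0]>130)&(h[...,0]<155)&(h[...,1]>120)&(y<-.05)&(x<.6)
    if m.any(): print(" purple",np.percentile(X[m],[1,99],axis=0))
E
```

```text
t: 18.4
tool_pos: [0.4559, 0.0057, 0.287]
eef_rot: [-0.442, -0.552, -0.442, 0.552]
wrist_force: [-0.2, -0.8, -0.3]
grip_width: 0.0003
t: 19.0
tool_pos: [0.4733, -0.1411, 0.2865]
eef_rot: [-0.442, -0.551, -0.444, 0.551]
wrist_force: [-1.1, 1.6, 1.0]
grip_width: -0.0001
19.0 [ 0.4733 -0.1411  0.2865] [-1.0871  1.5692  0.958 ]
w9 btn a 573 [ 0.489  -0.2213  0.0699] ((0.4807972311973572, -0.22521312534809113), 0.024812234565615654)
 purple [[ 0.2733 -0.2661  0.008 ]
 [ 0.4385 -0.1199  0.2796]]
c7 btn a 169 [ 0.4752 -0.2278  0.0704] ((0.4762912094593048, -0.22862508893013), 0.0274899210780859)
 purple [[ 0.2694 -0.3282  0.0069]
 [ 0.3671 -0.2259  0.1306]]
scene0 btn a 183 [ 0.4764 -0.2284  0.0701] ((0.4747717082500458, -0.22884613275527954), 0.02832072414457798)
 purple [[ 0.2689 -0.3278  0.0063]
 [ 0.3677 -0.2261  0.1342]]
```

View pics/w9.png

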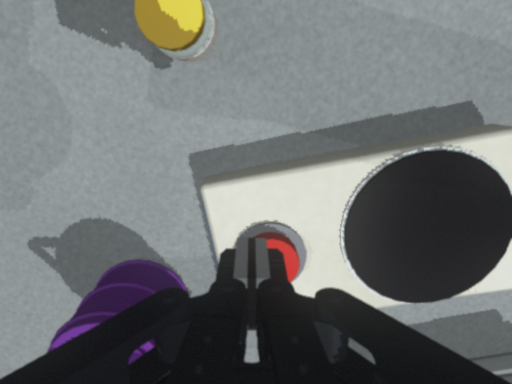

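Button_a is at (0.474,-0.2275), at wrist (272,255). The purple look-alike ends at x 0.367, about 10 cm away. I go over the button and down to just above it.

```bash
python3 -m jog '[{"claw":1,"x":0,"y":-0.3,"z":0,"wx":0,"wy":0,"wz":0},{"claw":1,"x":0.005,"y":-0.57,"z":0,"wx":0,"wy":0,"wz":0},{"claw":1,"x":0.005,"y":-0.57,"z":-0.25,"wx":0,"wy":0,"wz":0},{"claw":1,"x":0.005,"y":-0.57,"z":-0.5,"wx":0,"wy":0,"wz":0},{"claw":1,"x":0.005,"y":-0.57,"z":-0.72,"wx":0,"wy":0,"wz":0},{"claw":1,"x":0.005,"y":-0.57,"z":-0.85,"wx":0,"wy":0,"wz":0},{"claw":1,"x":0.005,"y":-0.57,"z":-0.9,"wx":0,"wy":0,"wz":0},{"claw":1,"x":0.005,"y":-0.57,"z":-0.9,"wx":0,"wy":0,"wz":0},{"claw":1,"x":0.005,"y":-0.57,"z":-0.9,"wx":0,"wy":0,"wz":0}]'; python3 wr.py w10;python3 wr.py s10 side
python3 -c "
import cv2,numpy as np
a=cv2.imread('pics/w10.png');b=cv2.imread('pics/s10.png')[90:215,225:392]
cv2.imwrite('pics/m10.png',np.hstack([cv2.resize(a,(400,300)),cv2.resize(b,(400,300))]))"
```

```text
t: 19.95
tool_pos: [0.4751, -0.2274, 0.1535]
eef_rot: [0.444, 0.551, 0.443, -0.551]
wrist_force: [0.3, -0.2, -0.2]
grip_width: 0.0002
19.95 [ 0.4751 -0.2274  0.1535] [ 0.2991 -0.2074 -0.1777]
20.0 [ 0.4753 -0.2277  0.154 ] [ 0.2758 -0.6272 -1.0976]
```

View pics/m10.png

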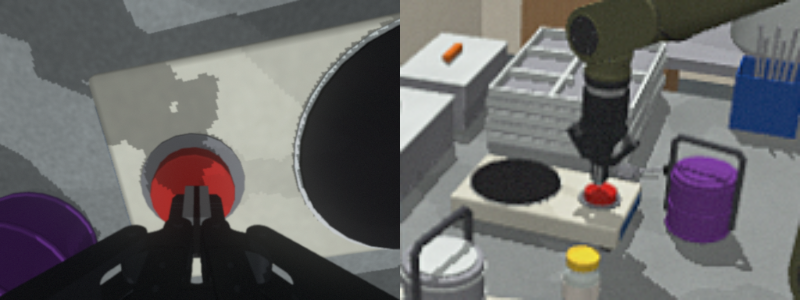

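The tips hover centrally over button_a (left panel 195,190). I creep down and feel, expecting contact at 0.1425 if it is out and 0.1377 if it is in.

```bash
python3 -m jog '[{"claw":1,"x":0,"y":0,"z":-0.02,"wx":0,"wy":0,"wz":0},{"claw":1,"x":0,"y":0,"z":-0.04,"wx":0,"wy":0,"wz":0},{"claw":1,"x":0,"y":0,"z":-0.055,"wx":0,"wy":0,"wz":0},{"claw":1,"x":0,"y":0,"z":-0.055,"wx":0,"wy":0,"wz":0},{"claw":1,"x":0,"y":0,"z":-0.055,"wx":0,"wy":0,"wz":0}]'
python3 -m jog '[{"claw":1,"x":0,"y":0,"z":-0.006,"wx":0,"wy":0,"wz":0},{"claw":1,"x":0,"y":0,"z":-0.006,"wx":0,"wy":0,"wz":0},{"claw":1,"x":0,"y":0,"z":-0.006,"wx":0,"wy":0,"wz":0}]'
```

```text
t: 20.55
tool_pos: [0.4741, -0.2277, 0.1437]
eef_rot: [-0.443, -0.551, -0.443, 0.551]
wrist_force: [0.2, -0.1, -0.7]
grip_width: -0.0002
t: 20.85
tool_pos: [0.4742, -0.2278, 0.143]
eef_rot: [-0.443, -0.551, -0.443, 0.551]
wrist_force: [-0.2, 0.1, 0.1]
grip_width: 0.0003
```

```bash
python3 -m jog '[{"claw":1,"x":0,"y":0,"z":-0.003,"wx":0,"wy":0,"wz":0},{"claw":1,"x":0,"y":0,"z":-0.003,"wx":0,"wy":0,"wz":0},{"claw":1,"x":0,"y":0,"z":-0.003,"wx":0,"wy":0,"wz":0}]'
```

```text
t: 21.15
tool_pos: [0.4743, -0.2278, 0.1427]
eef_rot: [0.443, 0.551, 0.443, -0.551]
wrist_force: [-0.6, -0.2, 1.5]
grip_width: -0.0
```

```bash
python3 -m jog '[{"claw":1,"x":0,"y":0,"z":-0.002,"wx":0,"wy":0,"wz":0},{"claw":1,"x":0,"y":0,"z":-0.002,"wx":0,"wy":0,"wz":0},{"claw":1,"x":0,"y":0,"z":-0.002,"wx":0,"wy":0,"wz":0}]'; python3 -c "
from bench import readout;s=readout.state();print(s['wrist_force'],s['tool_pos'])"
```

```text
t: 21.45
tool_pos: [0.4743, -0.2278, 0.1425]
eef_rot: [0.443, 0.551, 0.443, -0.551]
wrist_force: [-0.2, 0.3, 2.2]
grip_width: 0.0003
[-0.20522718  0.31264086  2.20758908] [ 0.47428887 -0.22779396  0.14246389]
```

Contact is at 0.1426, the same as button_b's "out" height, so button_a is already OFF and needs no click. I retreat straight up and make the final checks.

```bash
python3 -m jog '[{"claw":1,"x":0,"y":0,"z":0.1,"wx":0,"wy":0,"wz":0},{"claw":1,"x":0,"y":0,"z":0.4,"wx":0,"wy":0,"wz":0},{"claw":1,"x":0,"y":0,"z":0.7,"wx":0,"wy":0,"wz":0},{"claw":1,"x":0,"y":0,"z":1,"wx":0,"wy":0,"wz":0},{"claw":1,"x":0,"y":0.2,"z":1,"wx":0,"wy":0,"wz":0},{"claw":1,"x":0,"y":0.5,"z":1,"wx":0,"wy":0,"wz":0},{"claw":1,"x":0,"y":0.5,"z":1,"wx":0,"wy":0,"wz":0},{"claw":1,"x":0,"y":0.5,"z":1,"wx":0,"wy":0,"wz":0}]'; python3 wr.py s11 side;python3 wr.py c11 scene; python3 - <<'E'
from h import *
np.set_printoptions(precision=4,suppress=True)
for n in("c11","s11"):
    v=load(f"pics/{n}.npz");X=cloud(v);x,y,z=X[...,0],X[...,1],X[...,2]
    h=cv2.cvtColor(v[0],cv2.COLOR_RGB2HSV)
    red=((h[...,0]<8)|(h[...,0]>172))&(h[...,1]>150)&(z>.055)&(z<.08)&(x>.35)&(x<.55)
    for nm,g in(("a",(y<-.1)&(y>-.3)),("b",(y>.1)&(y<.25))):
        m=red&g; print(n,nm,m.sum(),np.percentile(z[m],[50,75,90]))
    m=(abs(z-.172)<.005)&(x>.48)&(x<.69)&(y>.08)&(y<.29)&(v[0].min(2)>110)
    print(" lid",np.median(z[m]),cv2.minEnclosingCircle(X[m][:,:2].astype(np.float32)))
for a,b in(("scene0","c11"),("side0","s11")):
    A=load(f"pics/{a}.npz");B=load(f"pics/{b}.npz")
    for nm,lo,hi in(("bottle",8,18),("yellow",22,32),("purple",130,155)):
        r=[]
        for v in(A,B):
            h=cv2.cvtColor(v[0],cv2.COLOR_RGB2HSV);m=(h[...,0]>lo)&(h[...,0]<hi)&(h[...,1]>150)&(h[...,2]>60)
            k,l,s,c=cv2.connectedComponentsWithStats(m.astype(np.uint8));r.append([tuple(np.round(c[i],1)) for i in range(1,k) if s[i,4]>100])
        print(a,nm,*r,sep="\n  ")
E
python3 -c "
import cv2,numpy as np
cv2.imwrite('pics/m11.png',np.hstack([cv2.resize(cv2.imread('pics/'+n+'11.png'),(400,300)) for n in 'cs']))"
```

```text
t: 22.25
tool_pos: [0.4742, -0.1521, 0.2931]
eef_rot: [0.444, 0.551, 0.443, -0.551]
wrist_force: [0.6, -0.8, 0.3]
grip_width: 0.0002
22.25 [ 0.4742 -0.1521  0.2931] [ 0.5729 -0.8254  0.321 ]
22.3 [ 0.4742 -0.1528  0.2928] [ 0.6765 -0.1963  0.4218]
c11 a 249 [0.0692 0.071  0.0724]
c11 b 142 [0.065  0.0663 0.0674]
 lid 0.1713090453696971 ((0.5873355269432068, 0.19014497101306915), 0.05459989607334137)
s11 a 93 [0.0683 0.0699 0.0713]
s11 b 161 [0.0641 0.065  0.0659]
 lid 0.17102013616450512 ((0.5837827324867249, 0.19280335307121277), 0.05519088730216026)
scene0
  bottle
  [(np.float64(198.4), np.float64(274.2))]
  [(np.float64(198.4), np.float64(274.2))]
scene0
  yellow
  [(np.float64(231.0), np.float64(173.0)), (np.float64(464.7), np.float64(371.3))]
  [(np.float64(231.1), np.float64(173.0)), (np.float64(464.7), np.float64(371.3))]
scene0
  purple
  [(np.float64(160.2), np.float64(132.3)), (np.float64(271.6), np.float64(289.1)), (np.float64(290.5), np.float64(307.1))]
  [(np.float64(157.9), np.float64(137.2)), (np.float64(271.9), np.float64(288.7)), (np.float64(290.6), np.float64(306.8))]
side0
  bottle
  [(np.float64(216.2), np.float64(181.7))]
  [(np.float64(216.2), np.float64(181.5))]
side0
  yellow
  [(np.float64(300.9), np.float64(197.2)), (np.float64(69.6), np.float64(274.0))]
  [(np.float64(300.7), np.float64(197.3)), (np.float64(69.4), np.float64(274.2))]
side0
  purple
  [(np.float64(352.2), np.float64(163.1)), (np.float64(172.4), np.float64(204.8))]
  [(np.float64(351.7), np.float64(161.4)), (np.float64(175.7), np.float64(218.8))]
```

View pics/m11.png

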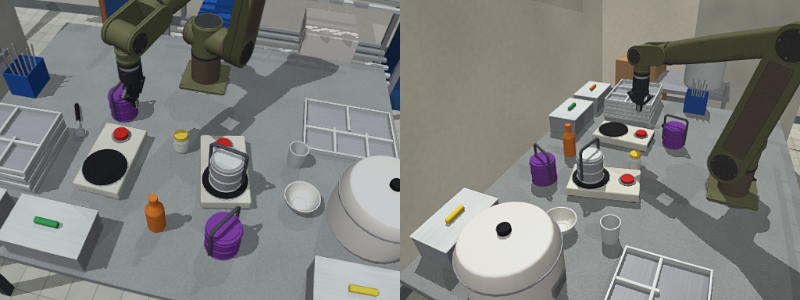

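Both views show the carrier upright on warmer_b with the black plate visible around it. Button_a stands at 70 mm and button_b at 65 mm. The bottle and jar are where they started. The purple centroids shift only because of gripper occlusion or shadow splitting the mask. I hand in.

```bash
python3 -c "
from bench import env,readout;print(readout.state()['t']);print(env.hand_in())"
```

```text
22.35
the job is handed in; nothing more can be done
None
```

I moved the steel carrier onto warmer_b's hot plate, switched warmer_b on with one click, and handed the job in at 22.35 s. No verdict was reported.

- **Carrier:** it was lifted by its bar and lowered in small steps until the plate took its weight. It now stands upright at about (0.585, 0.190), within about 3 mm of my estimate of the plate centre.
- **warmer_b:** I felt its button out (contact at about 69.5 mm) and pressed it once to the rigid stop. Feeling it again gave contact at about 64.7 mm, so it is locked in, and the cameras agree at about 65 mm.
- **warmer_a:** I felt its button out (about 69.6 mm) with roughly 2 N, so I did not press it. The cameras agree at about 70 mm.
- **Other things:** the bottle and jar show the same pixel positions as at the start. I checked the bowl and cup only by eye in the final pictures, and they looked unmoved.

**Checks that disagreed:**
- The purple look-alikes' mask centres differed from the start pictures by a few pixels in one view and about 14 in another. I put this down to the gripper and shadows covering part of them. The one by warmer_a measured the same in depth before and after the carrier was moved, but I did not repeat that check at the end, nor make it for the other one.
- The scene and side cameras differed by 3 to 9 mm on some positions, so I used the wrist camera for the final alignments.
- One two-view height for button_a came out at 61.6 mm with a 7 mm gap between the rays. I dropped it in favour of touch.

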